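# Tighten the grinder's burr nut with the click wrench

## Task

The spice grinder's hopper is off and its square burr nut still has to be tightened: take the click wrench, set its socket fully down on the nut and turn it clockwise (seen from above) until you feel it break over with a click, then stop at once. Ease off, let go of the wrench and leave it sitting fully down on the nut, without disturbing the garlic, timer and jars round about.

Things in the scene. Friction and masses are not known exactly. Their poses are not given: they have to be found in the camera images.
- wrench_grip (a point): Click wrench, loose, 0.33 kg, most of it in the head; stands on its square steel head, the handle sticking out level. Point: centre of the straight black grip, 90 mm from the socket axis, 38 mm above the socket mouth. x points along the handle to the head, z up. Grip: 105 mm long (65 to 170 mm from the socket axis), 20 mm wide, 22 mm high, flat sides.
- wrench_socket (a point): Centre of the socket mouth in the underside of the wrench's head (steel block 48 x 48 mm, with its round cap 50 mm high). x points away from the handle, z up. The socket is a square hole 26 mm wide, 28 mm deep, sides along x and y, with a 2 mm lead-in.
- wrench_hinge (a point): Top of the wrench's head, on the socket axis, where the handle is hinged. The handle stays rigidly in line until the turning moment is 0.7 to 0.8 N m (7 to 9 N sideways at the grip centre), then breaks over clockwise: the moment falls below half within 0.15 rad more and goes on falling; hard stop at 0.25 rad. Eased back, it springs into line.
- nut_top (a point): Flat top centre of the square steel burr nut, 24 mm across flats, upright on the grinder. x, y square to its sides, z up. It stands 22 mm above the steel ring; top edges bevelled 4 mm high; a 10 mm round stud end stands 3 mm above. It turns clockwise ever more stiffly (0.45 to 0.75 N m) and stays where left; how far until the click is unknown, about 0.3 to 1 rad.
- grinder_ring (a point): Centre of the flat steel ring, 72 mm wide, on top of the round grey spice grinder base (120 mm wide at the foot, 88 mm above, 64 mm high, fixed to the worktop). The fully seated socket rests on this ring.
- garlic_mid (a point): Garlic bulb, loose, 45 mm wide and 40 mm high, in front of the grinder: centre, half-way up. Bystander.
- timer_mid (a point): Wind-up kitchen timer, 62 mm wide and 53 mm high, at the back: centre, half-way up. Bystander.
- cumin_mid (a point): Small spice jar, 45 mm wide and 109 mm high, at the back left: centre, half-way up. Bystander.
- honey_mid (a point): Squat jar with twist cap, 68 mm wide and 92 mm high, at the back right: centre, half-way up. Bystander.

How it is judged:
By the outcome, as a careful person would: the job done as asked, in the order asked, and still so for the second after the job is handed in, with the robot touching nothing.
It also fails if it takes over 67 s, if anything falls off the work surface, if the arm or the gripper's body presses on something with over 40 N, if the wrist force passes 120 N, or if a joint passes its speed limit or range.

## Robot

A 6-joint arm with a two-finger parallel gripper is mounted at the origin on a cart in front of the work surface, level with it; the furniture and walls round the work are solid. World frame = base frame: x ahead of the robot, y to its left, z up, the work surface at z = 0. Lengths are in m, angles in rad, forces in N, time in s.
With the tool pointing down it reaches from about 0.225 to 0.875 m from the base axis. Payload 3.4 kg.
Tool frame: the origin (TCP) lies between the finger pads; the fingertips stand 14 mm ahead of it and the grasp point (between the pads) lies 5 mm behind it; z points along the fingers, y is the direction in which the jaws open and shut (so a half turn about z gives the same grasp; the last joint's range is limited). The gripper opens to 85 mm and grips with 20 to 120 N. Pads are 22 mm wide; open, the fingers measure 114 mm over their backs; the gripper's body (76 mm by 85 mm) begins 54 mm behind the grasp point. The pads swing forward as they close: fully open they stand 13 mm farther back than shut.
Start: joints at [-1.292, 0.276, 1.505, -0, 1.361, -0.121], TCP at [0.224, -0.53, 0.245] pointing down, gripper open.
Joint ranges: [-2.89, 2.89], [-0.75, 2.08], [0.22, 2.7], [-1.18, 4.32], [0.11, 2.71], [-2.7, 2.7]. Speed limits (rad/s): [2.57, 2.57, 3.14, 3.14, 3.14, 3.14].

## Interface

Orientations are given as a unit quaternion [w, x, y, z].
In Python, from rig import manip, get_image, job gives the robot as it stands. The module is installed in compiled form; this text tells all that it offers.
- The arm moves only by the tool step_arm, never from a script. Its argument "moves" is one flat list of numbers, 5 for each row, row after row: the shift along the tool's x, y, z as a fraction of full scale, then the turn about the tool's z as a fraction of full scale, then the gripper's target within -1 to 1 (shut at 1, half-way at 0, fully open at -1). In form: [dx, dy, dz, twist, hand, dx, dy, dz, twist, hand, ...]. A call has 1 to 5 rows; each row is the pose to reach, as a shift and turn from the pose commanded when the call began, along the tool's axes at that moment, turning the shorter way round; what a row does not reach only later rows make up. Full scale, the value 1, is 500 mm for a shift and pi rad for a turn. A row lasts 1/10 s, in which the tool goes at most 50 mm and 8.59 degrees, less where a joint would pass 70% of its speed; a pose out of reach is approached as far as the arm can. A call with a number of a shift or a turn outside -1 to 1 is refused whole. A call with a gripper value outside its range is refused whole. The fingers move at their own pace and stop on an object; "force" is the grip in N (left out, the last holds). Time passes only in rows, so rows that repeat a pose let the fingers close. It gives the time, the measured TCP pose, the force and the opening at its end, in the units of the state.
- manip.get_state(): the state, without advancing time (a new reading comes with each control period).
- get_image(name): name is "scene" or "top" or "wrist"; returns a dict with "frame" (480x640x3 uint8, blue, green, red), "fx", "fy", "cx", "cy" (pixels), "rvec" (rotation vector, rad) and "tvec" (3), from world to camera coordinates, as OpenCV has them; the wrist camera has in their place "T_tool_cam" (4x4, takes a point from camera to tool coordinates, whose origin is the TCP and whose axes are the flange's). Camera axes: x right, y down, z forward; pixel columns grow to the right and rows downward; lengths in m; the calibration is good to about 2 mm. A picture is of the moment at which its call begins: read the wrist's pose just before it. There is no depth.
- job.sign_off(): hands the job in, once; it reports no verdict.
The state is a dict: "clock": time; "qpos": joint angles; "qd": joint speeds; "effort": joint torques, N m; "position": TCP position; "ee_rot": TCP orientation; "contact_force": force on the tool from outside, world axes, zero at the start; "moment": the same for the moment, N m; "width": finger opening in m.
Only numpy, scipy, OpenCV 4.12 (cv2) and the standard library are available. Lean on these libraries where they do the work, as an engineer would, in place of code of your own. Each camera call takes 0.05 s, during which the arm holds its last target. There are 200 camera calls.

## Working session

There is one attempt and no reset: what is moved stays moved. The work goes in short steps, Python scripts to look and compute and a tool call to move; the robot and the scene stay as the last step left them, time stands still between calls to the robot, and variables do not carry over. Pictures are saved under pics/ and viewed, about 8 in all and at most 12, crops included, and the job is handed in when it is done.

Besides the shell and the picture viewer there is one more tool, called after ">>>" by a JSON object that holds its "api" and its "payload", one argument or row to a line. step_arm: Moves the arm, as the interface text tells. Its arguments: {"type":"object","properties":{"moves":{"type":"array","items":{"type":"number","minimum":-1,"maximum":1}},"force":{"type":"number"}},"required":["moves"]}

```bash
mkdir -p pics; cat > h.py <<'E'
import numpy as np, cv2
from rig import manip, get_image, job
from scipy.spatial.transform import Rotation as R
def T_tool(s):
    q=s["ee_rot"];T=np.eye(4);T[:3,:3]=R.from_quat([q[1],q[2],q[3],q[0]]).as_matrix();T[:3,3]=s["position"];return T
def cam(name):
    s=manip.get_state();im=get_image(name);K=np.array([[im["fx"],0,im["cx"]],[0,im["fy"],im["cy"]],[0,0,1.]])
    if "T_tool_cam" in im: T=T_tool(s)@np.array(im["T_tool_cam"])
    else:
        T=np.eye(4);T[:3,:3]=cv2.Rodrigues(np.array(im["rvec"],float))[0];T[:3,3]=np.ravel(im["tvec"]);T=np.linalg.inv(T)
    return im["frame"],K,T
def ray(K,T,u,v):
    d=T[:3,:3]@np.linalg.solve(K,[u,v,1.]);return T[:3,3],d
def onz(K,T,u,v,z):
    o,d=ray(K,T,u,v);return o+d*(z-o[2])/d[2]
def proj(K,T,p):
    c=np.linalg.inv(T)@np.append(p,1);q=K@c[:3];return q[:2]/q[2]
def save(name,tag):
    f,K,T=cam(name);cv2.imwrite(f"pics/{tag}.png",f);np.savez(f"pics/{tag}.npz",K=K,T=T);return f,K,T
def load(tag):
    z=np.load(f"pics/{tag}.npz");return cv2.imread(f"pics/{tag}.png"),z["K"],z["T"]
E
python3 - <<'E'
from h import *
for n in("scene","top"):
    f,K,T=save(n,n+"0");print(n,K[0,0],T.round(3).tolist())
s=manip.get_state();print(s)
E
```

```text
scene 481.6465754853349 [[-0.622, -0.294, 0.726, -0.195], [-0.782, 0.266, -0.563, 0.679], [-0.027, -0.918, -0.395, 0.538], [0.0, 0.0, 0.0, 1.0]]
top 464.1218258588221 [[0.011, -0.997, 0.076, 0.535], [-1.0, -0.009, 0.028, 0.041], [-0.027, -0.076, -0.997, 0.949], [0.0, 0.0, 0.0, 1.0]]
{'clock': 0.1, 'qpos': array([-1.29200269e+00,  2.76524753e-01,  1.50601569e+00, -3.31537943e-05,
        1.36072925e+00, -1.20976795e-01]), 'qd': array([-9.56142622e-06, -2.29104358e-03, -4.75227401e-03, -6.71082154e-04,
        2.17598105e-04, -1.08445215e-03]), 'effort': array([ 1.41917899e-03, -4.17698121e+01, -2.46405280e+01, -2.46616737e-04,
        5.69426207e-03,  7.37787559e-06]), 'position': array([ 0.22366205, -0.52921327,  0.24452655]), 'ee_rot': array([-8.34630596e-04,  9.80088342e-01,  1.98560163e-01, -8.22565921e-05]), 'contact_force': array([0.36536055, 0.53099576, 0.53079608]), 'moment': array([ 0.0191752 , -0.03238329, -0.00177225]), 'width': 0.08534430914740825}
```

View pics/top0.png

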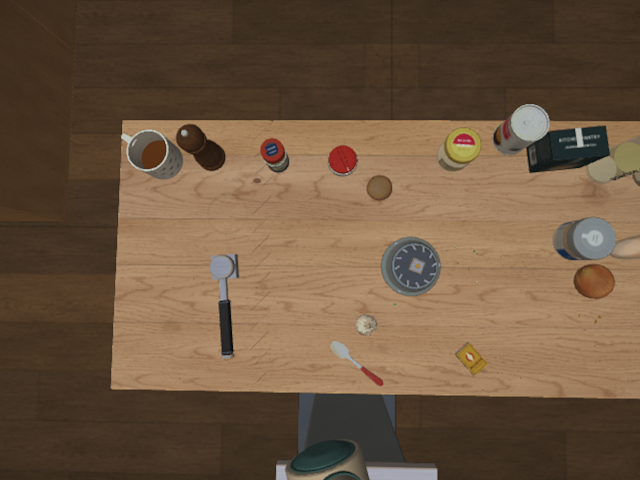

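View pics/scene0.png

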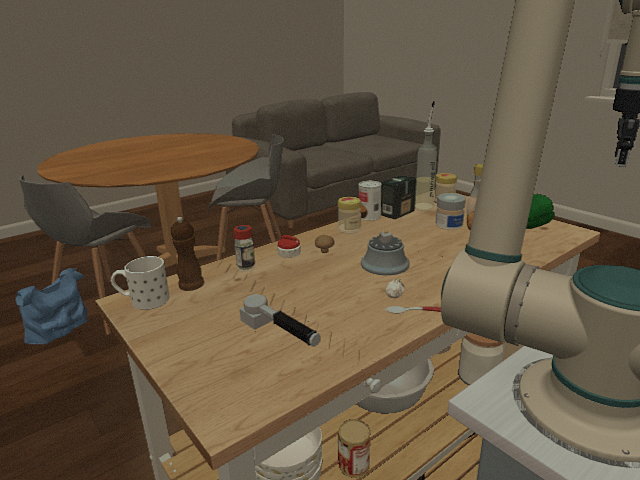

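The top view shows the wrench head at about (222,266), with the grip running to (228,355). The nut is at about (417,266), the garlic at (366,325), and the timer at (343,160). Next I'll zoom in on the wrench and nut.

```bash
python3 - <<'E'
from h import *
f,K,T=load("top0")
a=cv2.resize(f[245:365,180:260],None,fx=5,fy=5,interpolation=cv2.INTER_CUBIC)
b=cv2.resize(f[231:301,377:447],(400,400),interpolation=cv2.INTER_CUBIC)
b=cv2.copyMakeBorder(b,0,200,0,0,cv2.BORDER_CONSTANT)
cv2.imwrite("pics/c1.png",np.hstack([a,b]))
print("hinge",onz(K,T,222,266,.05),"grip ends",onz(K,T,225.5,302,.049),onz(K,T,227.5,354,.049))
print("nut",onz(K,T,417,266,.086),"garlic",onz(K,T,366,325,.02),"timer",onz(K,T,379,187,.03),onz(K,T,343,160,.05))
E
```

```text
hinge [0.54158389 0.26334294 0.05      ] grip ends [0.47218035 0.25485579 0.049     ] [0.37331271 0.24831981 0.049     ]
nut [ 0.545154  -0.1077083  0.086    ] garlic [ 0.42864341 -0.01841661  0.02      ] timer [ 0.70230025 -0.04260877  0.03      ] [0.75188439 0.02983765 0.05      ]
```

View pics/c1.png

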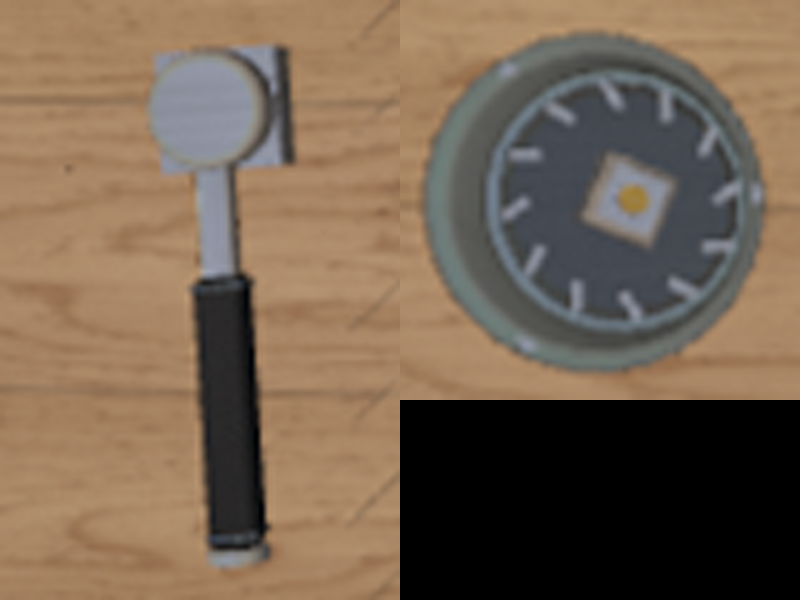

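The handle runs roughly along x, with its head end away from the robot. The nut is yawed about 23° in the image. I'll hover over the nut next, keeping to the q6-negative grasp branch so there's turning range left.

```bash
cat >> h.py <<'E'
def row(p,yaw):
    """5-number row from the measured pose to TCP p, tool-x yaw (deg)"""
    s=manip.get_state();T=T_tool(s);d=T[:3,:3].T@(np.array(p)-T[:3,3])/.5
    y0=np.degrees(np.arctan2(T[1,0],T[0,0]));t=-((yaw-y0+180)%360-180)/180
    print("row",d.round(4),"twist",round(t,4),"yaw now",round(y0,2))
def st():
    s=manip.get_state();T=T_tool(s)
    print("t",round(s["clock"],2),"p",s["position"].round(4),"yaw",round(np.degrees(np.arctan2(T[1,0],T[0,0])),2),"tilt",T[:3,2].round(4),"F",s["contact_force"].round(2),"M",s["moment"].round(3),"w",round(s["width"],4),"q6",s["qpos"][5].round(2))
E
python3 - <<'E'
from h import *
print(np.array(get_image("wrist")["T_tool_cam"]).round(3).tolist());st()
row([.49,-.10,.30],90);row([.49,-.10,.30],157)
E
```

```text
[[-0.0, -0.955, -0.295, 0.077], [1.0, -0.0, -0.0, 0.001], [0.0, -0.295, 0.955, -0.13], [0.0, 0.0, 0.0, 1.0]]
t 0.15 p [ 0.2237 -0.5293  0.2446] yaw 22.91 tilt [-4.0e-04  1.4e-03 -1.0e+00] F [-0.78 -0.04  0.22] M [ 0.068 -0.028  0.028] w 0.0854 q6 -0.12
row [ 0.8248 -0.5837 -0.1097] twist -0.3727 yaw now 22.91
row [ 0.8248 -0.5837 -0.1097] twist -0.745 yaw now 22.91
```

```bash
python3 - <<'E'
from h import *
row([.50,-.088,.23],157)
E
```

```text
row [ 0.8525 -0.5978  0.0303] twist -0.745 yaw now 22.91
```

>>> {"api": "step_arm", "payload": {
  "moves": [0.3,-0.2,0,-0.25,-1,0.55,-0.4,0,-0.45,-1,0.85,-0.6,0.03,-0.6,-1,0.85,-0.6,0.03,-0.745,-1,0.85,-0.6,0.03,-0.745,-1]
}}

```text
clock: 0.65
position: [0.3565, -0.3157, 0.2398]
ee_rot: [0.0, 0.838, 0.546, 0.0]
contact_force: [0.8, 0.1, -0.1]
width: 0.0853
```

```bash
python3 - <<'E'
from h import *
st();row([.50,-.088,.23],157)
E
```

```text
t 0.65 p [ 0.3565 -0.3157  0.2398] yaw 66.19 tilt [ 2.e-04  1.e-04 -1.e+00] F [ 0.83  0.09 -0.11] M [0.    0.032 0.026] w 0.0853 q6 -0.46
row [0.5326 0.0787 0.0196] twist -0.5045 yaw now 66.19
```

>>> {"api": "step_arm", "payload": {
  "moves": [0.53,0.08,0.02,-0.504,-1,0.53,0.08,0.02,-0.504,-1,0.53,0.08,0.02,-0.504,-1,0.53,0.08,0.02,-0.504,-1,0.53,0.08,0.02,-0.504,-1]
}}

```text
clock: 1.15
position: [0.4915, -0.1054, 0.2305]
ee_rot: [0.0, 0.579, 0.815, -0.0]
contact_force: [1.3, -0.4, 0.1]
width: 0.0858
```

```bash
python3 - <<'E'
from h import *
st();row([.50,-.088,.23],157)
E
```

```text
t 1.15 p [ 0.4915 -0.1054  0.2305] yaw 109.21 tilt [ 1.e-04 -3.e-04 -1.e+00] F [ 1.28 -0.43  0.1 ] M [0.042 0.017 0.022] w 0.0858 q6 -0.68
row [0.0273 0.0275 0.001 ] twist -0.2655 yaw now 109.21
```

>>> {"api": "step_arm", "payload": {
  "moves": [0.027,0.0275,0,-0.266,-1,0.027,0.0275,0,-0.266,-1,0.027,0.0275,0,-0.266,-1,0.027,0.0275,0,-0.266,-1,0.027,0.0275,0,-0.266,-1]
}}

```text
clock: 1.65
position: [0.4994, -0.0899, 0.2303]
ee_rot: [-0.0, 0.24, 0.971, -0.0]
contact_force: [0.1, 0.5, 0.4]
width: 0.085
```

>>> {"api": "step_arm", "payload": {
  "moves": [0,0,0,-0.03,-1,0,0,0,-0.03,-1]
}}

```text
clock: 1.85
position: [0.4994, -0.09, 0.2304]
ee_rot: [-0.0, 0.198, 0.98, 0.0]
contact_force: [-0.3, 0.2, -1.3]
width: 0.0859
```

```bash
python3 - <<'E'
from h import *
st();f,K,T=save("wrist","nut1");print(proj(K,T,[.545,-.108,.086]))
E
```

```text
t 1.85 p [ 0.4994 -0.09    0.2304] yaw 157.21 tilt [-6.e-04  1.e-04 -1.e+00] F [-0.3   0.16 -1.26] M [ 0.008  0.032 -0.014] w 0.0859 q6 -1.49
[326.07164233 291.52452988]
```

View pics/nut1.png

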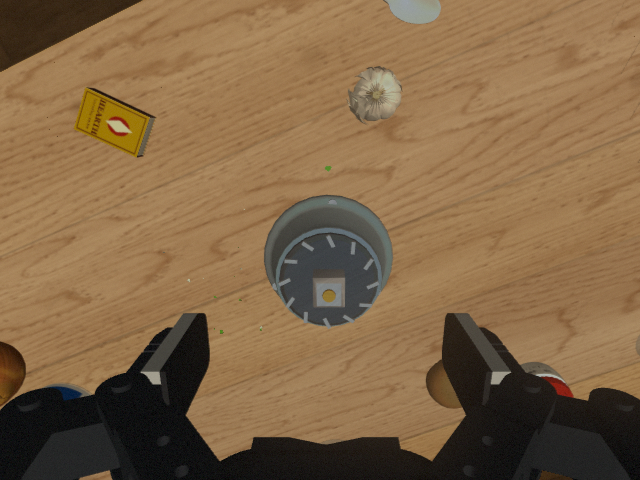

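The wrist view shows the nut stud at (329,296) with the square almost axis-aligned, so nut yaw is about 67° (mod 90). The camera sits on the tool's +x side, so I'll use the unflipped grasp, which keeps the head in the wrist view. I'll seat the wrench at yaw of about 67°. First I'll refine the nut and wrench measurements.

```bash
python3 - <<'E'
from h import *
f,K,T=load("nut1");print(K)
g=cv2.cvtColor(f,cv2.COLOR_BGR2GRAY)
h=cv2.cvtColor(f,cv2.COLOR_BGR2HSV)
print(g[294,300:356].tolist())
print(g[270:316,322].tolist())
for th in (110,135,160):
    m=np.zeros_like(g);m[260:325,295:365]=((g>th)[260:325,295:365])*255
    m=cv2.morphologyEx(m,cv2.MORPH_CLOSE,np.ones((9,9)))
    m=cv2.morphologyEx(m,cv2.MORPH_OPEN,np.ones((9,9)))
    c=max(cv2.findContours(m,0,2)[0],key=cv2.contourArea)
    b=cv2.boxPoints(cv2.minAreaRect(c))
    P=np.array([onz(K,T,*p,.084)[:2] for p in b]);e=P[1]-P[0]
    print(th,P.mean(0).round(4),[round(np.linalg.norm(P[i]-P[i-1])*1000,1) for i in(0,1)],(np.degrees(np.arctan2(e[1],e[0]))%90).round(1))
m=cv2.inRange(h,(12,90,90),(30,255,255));m[:280]=0;m[312:]=0;m[:,:315]=0;m[:,345:]=0
y,x=np.nonzero(m);print("stud",x.mean(),y.mean(),len(x),onz(K,T,x.mean(),y.mean(),.089))
# ring ellipse: light rim of dark disc
f,K,T=load("top0");h=cv2.cvtColor(f,cv2.COLOR_BGR2HSV)
m=cv2.inRange(h,(12,90,90),(30,255,255))[255:277,408:427];m=m*0+m
y,x=np.nonzero(m);print("n",len(x))
u=408+400*0+ (630-400)/400*70-31; v=231+200/400*70
print("top stud",u,v,onz(K,T,u,v,.089))
m=(h[:,:,2]<75).astype(np.uint8)*255;m[:, :215]=0;m[:,240:]=0;m[:298]=0;m[357:]=0
c=max(cv2.findContours(m,0,1)[0],key=cv2.contourArea);b=cv2.boxPoints(cv2.minAreaRect(c));P=np.array([onz(K,T,*p,.045) for p in b]);print(P.round(4).tolist(),P.mean(0))
E
```

```text
[[401.3483662    0.         325.35896726]
 [  0.         401.3483662  242.42176308]
 [  0.           0.           1.        ]]
[67, 70, 69, 68, 64, 67, 67, 65, 66, 66, 67, 66, 70, 91, 93, 97, 112, 131, 132, 129, 132, 127, 107, 107, 116, 114, 116, 115, 114, 114, 114, 113, 113, 113, 115, 107, 132, 132, 136, 132, 132, 115, 113, 121, 115, 70, 66, 67, 66, 68, 66, 66, 65, 63, 68, 66]
[64, 65, 67, 68, 69, 68, 69, 71, 102, 107, 112, 116, 122, 132, 135, 132, 130, 130, 132, 135, 132, 130, 129, 125, 107, 94, 113, 118, 129, 133, 133, 130, 129, 129, 128, 126, 98, 81, 67, 66, 68, 70, 69, 68, 70, 68]
110 [ 0.5471 -0.1057] [np.float64(22.0), np.float64(20.7)] 67.2Traceback (most recent call last):
  File "<stdin>", line 11, in <module>
ValueError: max() iterable argument is empty
```

```bash
python3 - <<'E'
from h import *
f,K,T=load("nut1")
h=cv2.cvtColor(f,cv2.COLOR_BGR2HSV)
m=cv2.inRange(h,(10,100,60),(35,255,255));m[:280]=0;m[312:]=0;m[:,:315]=0;m[:,345:]=0
y,x=np.nonzero(m);print("stud",x.mean(),y.mean(),len(x),onz(K,T,x.mean(),y.mean(),.089))
g=cv2.cvtColor(f,cv2.COLOR_BGR2GRAY)
m=np.zeros_like(g);m[260:325,295:365]=((g>88)[260:325,295:365])*255
m=cv2.morphologyEx(m,cv2.MORPH_CLOSE,np.ones((7,7)));m=cv2.morphologyEx(m,cv2.MORPH_OPEN,np.ones((9,9)))
c=max(cv2.findContours(m,0,2)[0],key=cv2.contourArea);b=cv2.boxPoints(cv2.minAreaRect(c))
for z in(.082,.075):
    P=np.array([onz(K,T,*p,z)[:2] for p in b]);e=P[1]-P[0];print(z,P.mean(0).round(4),[round(np.linalg.norm(P[i]-P[i-1])*1000,1) for i in(0,1)],(np.degrees(np.arctan2(e[1],e[0]))%90).round(1))
f,K,T=load("top0");h=cv2.cvtColor(f,cv2.COLOR_BGR2HSV)
u=377+(632-400)/400*70; v=231+200/400*70;print("top stud",u,v,onz(K,T,u,v,.089))
m=(h[:,:,2]<75).astype(np.uint8)*255;m[:, :215]=0;m[:,240:]=0;m[:298]=0;m[357:]=0
c=max(cv2.findContours(m,0,1)[0],key=cv2.contourArea);b=cv2.boxPoints(cv2.minAreaRect(c));P=np.array([onz(K,T,*p,.045) for p in b]);print(P.round(4).tolist(),P.mean(0))
row([.44,.24,.22],4)
E
```

```text
stud 328.6341463414634 295.4308943089431 123 [ 0.54738216 -0.10695468  0.089     ]
0.082 [ 0.5478 -0.1072] [np.float64(23.0), np.float64(23.1)] 67.2
0.075 [ 0.5507 -0.1084] [np.float64(23.5), np.float64(23.7)] 67.2
top stud 417.6 266.0 [ 0.54513184 -0.1082895   0.089     ]
[[0.4763, 0.2704, 0.045], [0.4781, 0.2483, 0.045], [0.3732, 0.2381, 0.045], [0.3714, 0.26, 0.045]] [0.42474242 0.25418467 0.045     ]
row [0.3661 0.562  0.0209] twist 0.8506 yaw now 157.11
```

>>> {"api": "step_arm", "payload": {
  "moves": [0.36,0.56,0,0.85,-1,0.36,0.56,0,0.85,-1,0.36,0.56,0,0.85,-1,0.36,0.56,0,0.85,-1,0.36,0.56,0,0.85,-1]
}}

```text
clock: 2.4
position: [0.4617, 0.1286, 0.2307]
ee_rot: [0.0, 0.508, 0.861, 0.0]
contact_force: [0.6, -0.1, -0.0]
width: 0.0852
```

```bash
python3 - <<'E'
from h import *
st();row([.454,.257,.22],5.5)
E
```

```text
t 2.4 p [0.4617 0.1286 0.2307] yaw 118.9 tilt [ 3.e-04 -0.e+00 -1.e+00] F [ 0.59 -0.08 -0.02] M [-0.004 -0.063  0.056] w 0.0852 q6 -0.38
row [0.2322 0.1105 0.0213] twist 0.63 yaw now 118.9
```

>>> {"api": "step_arm", "payload": {
  "moves": [0.232,0.11,0,0.63,-1,0.232,0.11,0,0.63,-1,0.232,0.11,0,0.63,-1,0.232,0.11,0,0.63,-1,0.232,0.11,0,0.63,-1]
}}

```text
clock: 2.9
position: [0.4529, 0.2567, 0.2303]
ee_rot: [-0.0, 0.774, 0.633, -0.0]
contact_force: [-0.5, -0.9, 0.3]
width: 0.0851
```

>>> {"api": "step_arm", "payload": {
  "moves": [0,0,0,0.391,-1,0,0,0,0.391,-1,0,0,0,0.391,-1,0,0,0,0.391,-1,0,0,0,0.391,-1]
}}

```text
clock: 3.4
position: [0.4533, 0.2551, 0.2305]
ee_rot: [0.0, 0.953, 0.304, -0.0]
contact_force: [-0.3, -0.5, -0.5]
width: 0.0855
```

```bash
python3 - <<'E'
from h import *
st();row([.454,.257,.22],5.5)
E
```

```text
t 3.4 p [0.4533 0.2551 0.2305] yaw 35.41 tilt [-3.e-04 -2.e-04 -1.e+00] F [-0.26 -0.45 -0.52] M [ 0.004  0.023 -0.03 ] w 0.0855 q6 1.33
row [ 0.0034 -0.0022  0.0209] twist 0.1662 yaw now 35.41
```

>>> {"api": "step_arm", "payload": {
  "moves": [0,0,0,0.166,-1,0,0,0,0.166,-1,0,0,0,0.166,-1,0,0,0,0.166,-1,0,0,0,0.166,-1]
}}

```text
clock: 3.9
position: [0.4533, 0.2551, 0.2305]
ee_rot: [0.0, 0.999, 0.052, -0.0]
contact_force: [-0.3, 0.5, 1.1]
width: 0.0853
```

```bash
python3 - <<'E'
from h import *
st();f,K,T=save("wrist","w1")
h=cv2.cvtColor(f,cv2.COLOR_BGR2HSV)
print(proj(K,T,[.542,.2645,.05]),proj(K,T,[.4247,.2542,.049]))
E
```

```text
t 3.9 p [0.4533 0.2551 0.2305] yaw 5.92 tilt [-3.e-04 -2.e-04 -1.e+00] F [-0.25  0.51  1.06] M [ 0.009 -0.012  0.012] w 0.0853 q6 1.85
[324.74788273 100.89339733] [322.55456292 253.2483703 ]
```

View pics/w1.png

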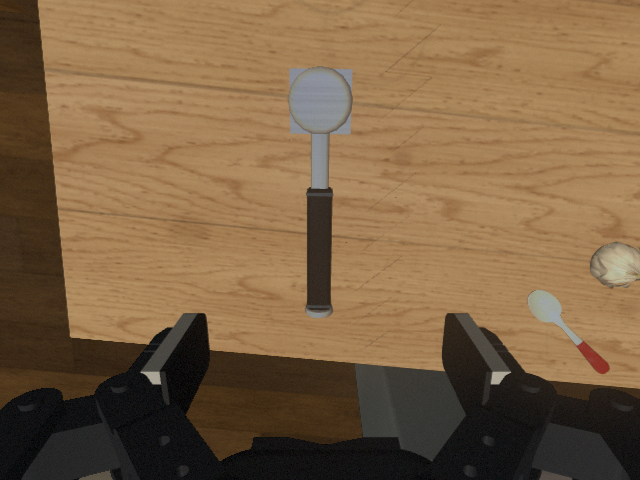

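The wrist view shows the cap at (320.5,100) and the grip from (319.5,190) to (319,309), almost aligned with the tool. I'll compute the grasp.

```bash
python3 - <<'E'
from h import *
f,K,T=load("w1")
a=onz(K,T,320.5,100,.05);n=onz(K,T,319.5,190,.045);e=onz(K,T,319,309,.045);print(a,n,e)
d=(n-e)[:2];print(np.linalg.norm(d));d=(a-e)[:2];yaw=np.degrees(np.arctan2(d[1],d[0]));d/=np.linalg.norm(d)
g=a[:2]-.088*d;print("yaw",yaw,"grasp",g)
row([*g,.10],yaw);row([*g,.034],yaw)
E
```

```text
[0.5422923 0.2676457 0.05     ] [0.47561841 0.26182608 0.045     ] [0.37226139 0.2519971  0.045     ]
0.10382332727809679
yaw 5.258338987884963 grasp [0.45466264 0.2595808 ]
row [ 0.0036 -0.0086  0.261 ] twist 0.0042 yaw now 6.02
row [ 0.0036 -0.0087  0.393 ] twist 0.0042 yaw now 6.02
```

>>> {"api": "step_arm", "payload": {
  "moves": [0.0036,-0.0087,0.1,0.004,-1,0.0036,-0.0087,0.2,0.004,-1,0.0036,-0.0087,0.3,0.004,-1,0.0036,-0.0087,0.392,0.004,-1,0.0036,-0.0087,0.392,0.004,-1]
}}

```text
clock: 4.45
position: [0.45, 0.2576, 0.0294]
ee_rot: [0.002, 0.999, 0.046, -0.006]
contact_force: [-1.1, -0.6, 0.8]
width: 0.085
```

>>> {"api": "step_arm", "payload": {
  "moves": [0,0,0,0,1,0,0,0,0,1,0,0,0,0,1,0,0,0,0,1,0,0,0,0,1],
  "force": 100
}}

```text
clock: 4.95
position: [0.4555, 0.2601, 0.0362]
ee_rot: [-0.001, 0.999, 0.046, 0.001]
contact_force: [-1.6, -0.4, 7.2]
width: 0.0181
```

>>> {"api": "step_arm", "payload": {
  "moves": [0,0,0,0,1,0,0,0,0,1,0,0,0,0,1,0,0,0,0,1,0,0,0,0,1]
}}

```text
clock: 5.45
position: [0.4555, 0.2601, 0.0362]
ee_rot: [-0.0, 0.999, 0.046, 0.001]
contact_force: [-1.5, -0.6, 7.4]
width: 0.0183
```

```bash
python3 - <<'E'
from h import *
st()
E
```

```text
t 5.45 p [0.4555 0.2601 0.0362] yaw 5.3 tilt [ 0.0027  0.001  -1.    ] F [-1.46 -0.55  7.38] M [-0.01  -0.009  0.03 ] w 0.0183 q6 1.86
```

>>> {"api": "step_arm", "payload": {
  "moves": [0,0,-0.02,0,1,0,0,-0.06,0,1,0,0,-0.12,0,1,0,0,-0.2,0,1,0,0,-0.28,0,1]
}}

```text
clock: 5.95
position: [0.4533, 0.2591, 0.1756]
ee_rot: [0.001, 0.999, 0.046, -0.001]
contact_force: [0.5, 0.6, -3.4]
width: 0.018
```

>>> {"api": "step_arm", "payload": {
  "moves": [0,0,-0.04,0,1,0,0,-0.04,0,1,0,0,-0.04,0,1]
}}

```text
clock: 6.25
position: [0.4537, 0.2593, 0.194]
ee_rot: [0.0, 0.999, 0.046, -0.001]
contact_force: [0.4, -0.2, -3.2]
width: 0.0183
```

```bash
python3 - <<'E'
from h import *
st();f,K,T=save("wrist","w2");row([.5134,-.188,.20],67.2)
E
```

```text
t 6.25 p [0.4537 0.2593 0.194 ] yaw 5.29 tilt [-1.6e-03 -7.0e-04 -1.0e+00] F [ 0.36 -0.2  -3.25] M [-0.061  0.256  0.019] w 0.0183 q6 1.86
row [ 0.0374  0.9014 -0.013 ] twist -0.3439 yaw now 5.29
```

View pics/w2.png

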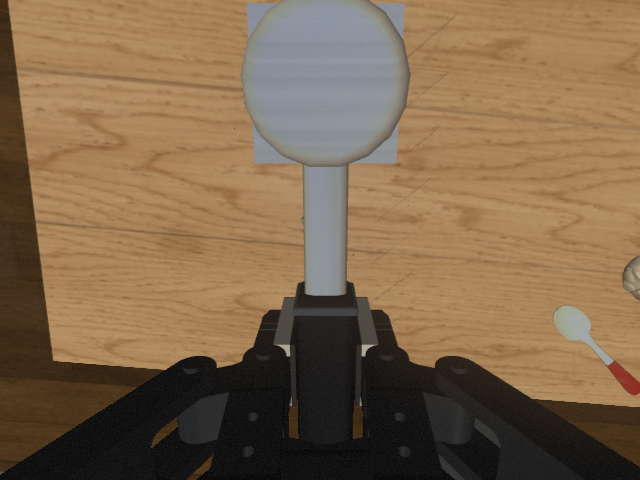

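The wrench is held level. The cap centre is at about (326,82), and block edges show at rows 3 and 163. I'll work out the socket axis in the tool frame.

```bash
cat >> h.py <<'E'
NUT=np.array([.5475,-.107]); NY=67.2
def tcp_for(yaw,h,xy=NUT):
    a=np.radians(yaw);c,s=np.cos(a),np.sin(a);return np.array(xy)-np.array([c*h[0]+s*h[1],s*h[0]-c*h[1]])
E
python3 - <<'E'
from h import *
f,K,T=load("w2");Tt=T_tool(manip.get_state())
for (u,v) in((326,82),(326,166),(325,163),(326,3),(326,-2),(242,78),(410,78),(325,300)):
    p=onz(K,T,u,v,.194+.0138);q=np.linalg.inv(Tt)@np.append(p,1);print((u,v),q[:3].round(4))
h=(.0885,.001)
p=tcp_for(NY,h);print(p);row([*p,.20],NY)
E
```

```text
(326, 82) [ 0.0869  0.0002 -0.0151]
(326, 166) [ 0.0645  0.0002 -0.015 ]
(325, 163) [ 0.0654 -0.0001 -0.015 ]
(326, 3) [ 0.1057  0.0002 -0.0151]
(326, -2) [ 0.1068  0.0002 -0.0151]
(242, 78) [ 0.0879 -0.0224 -0.0151]
(410, 78) [ 0.0879  0.0228 -0.0151]
(325, 300) [ 0.0225 -0.0001 -0.0148]
[ 0.51228301 -0.18819737]
row [ 0.0351  0.9016 -0.013 ] twist -0.3439 yaw now 5.29
```

>>> {"api": "step_arm", "payload": {
  "moves": [0,0.08,0,0,1,0.01,0.17,0,-0.04,1,0.015,0.26,0,-0.08,1,0.02,0.35,0,-0.12,1,0.02,0.44,0,-0.16,1]
}}

```text
clock: 6.8
position: [0.4837, 0.0398, 0.1924]
ee_rot: [-0.001, 0.955, 0.296, -0.002]
contact_force: [1.3, 0.6, -3.5]
width: 0.0182
```

```bash
python3 - <<'E'
from h import *
st();p=tcp_for(NY,(.087,.0003));print(p);row([*p,.16],NY)
E
```

```text
t 6.8 p [0.4837 0.0398 0.1924] yaw 34.41 tilt [-4.3e-03 -2.0e-04 -1.0e+00] F [ 1.26  0.6  -3.54] M [-0.116  0.138 -0.027] w 0.0182 q6 0.91
[ 0.51350959 -0.18708584]
row [-0.2071  0.4081  0.0646] twist -0.1821 yaw now 34.41
```

>>> {"api": "step_arm", "payload": {
  "moves": [-0.04,0.08,0,-0.045,1,-0.08,0.16,0,-0.09,1,-0.12,0.24,0,-0.135,1,-0.16,0.32,0.02,-0.182,1,-0.207,0.408,0.04,-0.182,1]
}}

```text
clock: 7.3
position: [0.5121, -0.1828, 0.1732]
ee_rot: [-0.001, 0.834, 0.552, -0.001]
contact_force: [0.2, 0.8, -3.9]
width: 0.0183
```

>>> {"api": "step_arm", "payload": {
  "moves": [0,0,0.02,0,1,0,0,0.02,0,1,0,0,0.02,0,1]
}}

```text
clock: 7.6
position: [0.5119, -0.1804, 0.1637]
ee_rot: [-0.002, 0.835, 0.551, -0.001]
contact_force: [0.0, 0.3, -3.1]
width: 0.0186
```

```bash
python3 - <<'E'
from h import *
st();p=tcp_for(NY,(.087,.0003));row([*p,.14],NY)
E
```

```text
t 7.6 p [ 0.5119 -0.1804  0.1637] yaw 66.85 tilt [-0.0039  0.0022 -1.    ] F [ 0.01  0.25 -3.1 ] M [-0.184  0.067  0.064] w 0.0186 q6 -0.06
row [-0.011   0.0084  0.0474] twist -0.0019 yaw now 66.85
```

>>> {"api": "step_arm", "payload": {
  "moves": [-0.006,0.004,0.02,-0.002,1,-0.011,0.0084,0.04,-0.002,1,-0.011,0.0084,0.04,-0.002,1,-0.011,0.0084,0.04,-0.002,1]
}}

```text
clock: 8.0
position: [0.5147, -0.1877, 0.1451]
ee_rot: [-0.0, 0.833, 0.554, -0.0]
contact_force: [0.5, -0.1, -2.8]
width: 0.0178
```

```bash
python3 - <<'E'
from h import *
st();p=tcp_for(NY,(.087,.0003));row([*p,.14],NY)
a=save("wrist","w3")[0];b=save("scene","s3")[0]
b=cv2.resize(b[170:320,300:500],(640,480),interpolation=cv2.INTER_CUBIC)
cv2.imwrite("pics/m3.png",cv2.resize(np.hstack([a,b]),(800,300)))
E
```

```text
t 8.0 p [ 0.5147 -0.1877  0.1451] yaw 67.25 tilt [-7.e-04  4.e-04 -1.e+00] F [ 0.47 -0.13 -2.76] M [-0.199  0.056 -0.02 ] w 0.0178 q6 -0.08
row [ 0.0002 -0.0027  0.0101] twist 0.0003 yaw now 67.25
```

View pics/m3.png

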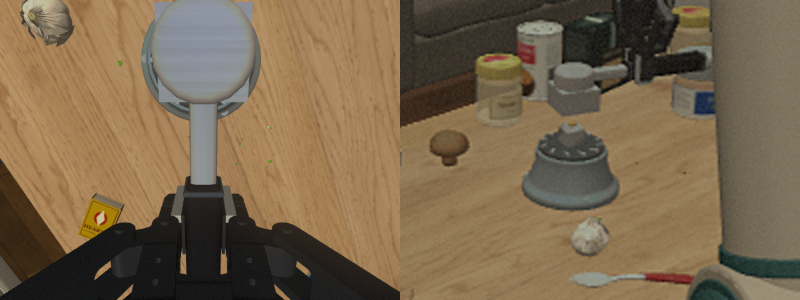

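The head hovers above the nut. To remove calibration bias at this yaw, I'll fit the grinder foot outline in this same wrist view.

```bash
python3 - <<'E'
from h import *
from scipy.optimize import least_squares
def foot(tag):
    f,K,T=load(tag);h=cv2.cvtColor(f,cv2.COLOR_BGR2HSV)
    m=((h[:,:,1]<70)|(h[:,:,0]>60)).astype(np.uint8)*255
    m=cv2.morphologyEx(m,cv2.MORPH_OPEN,np.ones((5,5)))
    c0=proj(K,T,[*NUT,0]);pts=[]
    for a in np.linspace(0,2*np.pi,180,endpoint=False):
        # cast outward in world plane z=.003: last masked radius within 50..70 mm
        rs=np.arange(.045,.075,.0003);L=[]
        for r in rs:
            u,v=proj(K,T,[NUT[0]+r*np.cos(a),NUT[1]+r*np.sin(a),.003])
            L.append(m[int(round(v)),int(round(u))]>0 if 0<=u<639.4 and 0<=v<479.4 else None)
        if None in L or all(L) or not L[0]: continue
        r=rs[L.index(False)];pts.append(NUT+r*np.array([np.cos(a),np.sin(a)]))
    P=np.array(pts)
    s=least_squares(lambda q:np.hypot(*(P-q[:2]).T)-q[2],[*NUT,.06],loss="soft_l1",f_scale=.0007)
    print(tag,len(P),s.x.round(4),"med res",np.median(abs(s.fun)).round(5));return s.x[:2]
foot("nut1");foot("w3");foot("top0")
f,K,T=load("w3")
for u,v in((326,82),): print("cap now",onz(K,T,u,v,.145+.0138))
f,K,T=load("nut1");print(proj(K,T,[*NUT,.003]))
E
```

```text
nut1 176 [ 0.5507 -0.1083  0.062 ] med res 0.0011
w3 127 [ 0.5476 -0.1067  0.0612] med res 0.00026
top0 180 [ 0.5461 -0.1085  0.0599] med res 0.00044
cap now [ 0.54942439 -0.10971469  0.1588    ]
[327.9742536 257.2386651]
```

>>> {"api": "step_arm", "payload": {
  "moves": [0.002,-0.0042,0.01,0,1,0.002,-0.0042,0.02,0,1,0.002,-0.0042,0.03,0,1,0.002,-0.0042,0.034,0,1,0.002,-0.0042,0.034,0,1]
}}

```text
clock: 8.6
position: [0.513, -0.1864, 0.1279]
ee_rot: [-0.0, 0.833, 0.553, -0.0]
contact_force: [-0.2, 0.0, -3.8]
width: 0.0184
```

```bash
python3 - <<'E'
from h import *
st();p=tcp_for(67.2,(.0864,.0011),(.5476,-.1067));print(p);row([*p,.12],67.2)
a=save("wrist","w4")[0]
cv2.imwrite("pics/w4c.png",a[0:300,150:500])
E
```

```text
t 8.6 p [ 0.513  -0.1864  0.1279] yaw 67.21 tilt [-1.e-03  4.e-04 -1.e+00] F [-0.25  0.01 -3.78] M [-0.158  0.085 -0.009] w 0.0184 q6 -0.08
[ 0.5131046  -0.18592271]
row [ 0.001  -0.0002  0.0157] twist 0.0001 yaw now 67.21
```

View pics/w4c.png

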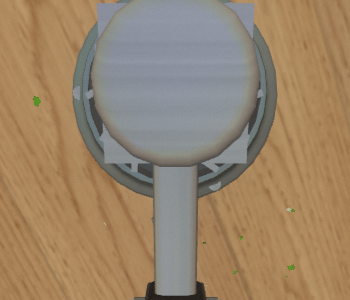

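The block, cap and base are now concentric laterally (all around column 175 of the crop). I'll descend gently and watch the force.

>>> {"api": "step_arm", "payload": {
  "moves": [0.001,0,0.005,0,1,0.001,0,0.009,0,1,0.001,0,0.013,0,1,0.001,0,0.016,0,1,0.001,0,0.016,0,1]
}}

```text
clock: 9.15
position: [0.5134, -0.186, 0.1202]
ee_rot: [-0.0, 0.833, 0.553, -0.0]
contact_force: [-0.3, -0.1, -3.2]
width: 0.0184
```

```bash
python3 -c "
from h import *
st()"
```

```text
t 9.15 p [ 0.5134 -0.186   0.1202] yaw 67.21 tilt [-4.e-04  2.e-04 -1.e+00] F [-0.33 -0.13 -3.15] M [-0.208  0.071  0.048] w 0.0184 q6 -0.08
```

>>> {"api": "step_arm", "payload": {
  "moves": [0,0,0.002,0,1,0,0,0.004,0,1,0,0,0.006,0,1,0,0,0.008,0,1,0,0,0.01,0,1]
}}

```text
clock: 9.65
position: [0.5135, -0.1861, 0.1153]
ee_rot: [0.0, 0.833, 0.553, -0.0]
contact_force: [-1.0, -0.2, -3.1]
width: 0.0185
```

```bash
python3 -c "
from h import *
st()"
```

```text
t 9.65 p [ 0.5135 -0.1861  0.1153] yaw 67.21 tilt [-0.e+00 -1.e-04 -1.e+00] F [-1.01 -0.21 -3.13] M [-0.224  0.134  0.043] w 0.0185 q6 -0.08
```

The socket is about 7 mm over the nut with no resistance, so I'll continue.

>>> {"api": "step_arm", "payload": {
  "moves": [0,0,0.005,0,1,0,0,0.01,0,1,0,0,0.015,0,1,0,0,0.02,0,1,0,0,0.022,0,1]
}}

```text
clock: 10.15
position: [0.5135, -0.186, 0.104]
ee_rot: [-0.0, 0.833, 0.553, -0.0]
contact_force: [-0.1, -0.4, -2.6]
width: 0.0184
```

>>> {"api": "step_arm", "payload": {
  "moves": [0,0,0.002,0,1,0,0,0.004,0,1,0,0,0.006,0,1,0,0,0.006,0,1]
}}

```text
clock: 10.55
position: [0.5135, -0.186, 0.1014]
ee_rot: [0.0, 0.833, 0.553, -0.0]
contact_force: [-1.0, -0.6, -2.9]
width: 0.0186
```

```bash
python3 -c "
from h import *
st()"
```

```text
t 10.55 p [ 0.5135 -0.186   0.1014] yaw 67.21 tilt [-0. -0. -1.] F [-1.03 -0.6  -2.88] M [-0.167  0.16  -0.019] w 0.0186 q6 -0.08
```

>>> {"api": "step_arm", "payload": {
  "moves": [0,0,0.001,0,1,0,0,0.002,0,1,0,0,0.003,0,1,0,0,0.003,0,1]
}}

```text
clock: 10.95
position: [0.5136, -0.1863, 0.1006]
ee_rot: [0.0, 0.833, 0.554, -0.0]
contact_force: [-2.8, -1.3, 3.6]
width: 0.0183
```

>>> {"api": "step_arm", "payload": {
  "moves": [0,0,0.001,0,1,0,0,0.002,0,1,0,0,0.002,0,1]
}}

```text
clock: 11.25
position: [0.5136, -0.1865, 0.1003]
ee_rot: [0.001, 0.833, 0.554, 0.0]
contact_force: [-4.9, -1.0, 9.3]
width: 0.0181
```

```bash
python3 -c "
from h import *
st()"
```

```text
t 11.25 p [ 0.5136 -0.1865  0.1003] yaw 67.22 tilt [ 7.e-04 -1.e-03 -1.e+00] F [-4.95 -0.96  9.34] M [0.303 0.618 0.116] w 0.0181 q6 -0.08
```

The seat is reached: TCP z is 0.1003, which matches the predicted 0.100, and the ring carries the push. I'll ease the pressure slightly and start turning along an arc about the nut axis, watching the torque.

```bash
cat >> h.py <<'E'
def tq():
    s=manip.get_state();p=s["position"][:2]-np.array([.5476,-.1067]);F=s["contact_force"];T=T_tool(s)
    f=T[:3,:3].T@F
    print("t",round(s["clock"],2),"yaw",round(np.degrees(np.arctan2(T[1,0],T[0,0])),2),"r",np.hypot(*p).round(4),"z",s["position"][2].round(4),"Ftool",f.round(1),"Mz",s["moment"][2].round(3),"torque@nut",round(p[0]*F[1]-p[1]*F[0]+s["moment"][2],3),"w",s["width"].round(4),"tilt",T[:2,2].round(4))
E
python3 -c "
from h import *
tq()"
```

```text
Traceback (most recent call last):
  File "h.py", line 36, in tq
    print("t",round(s["clock"],2),"yaw",round(np.degrees(np.arctan2(T[1,0],T[0,0])),2),"r",np.hypot(*p).round(4),"z",s["position"][2].round(4),"Ftool",f.round(1),"Mz",s["moment"][2].round(3),"torque@nut",round(p[0]*F[1]-p[1]*F[0]+s["moment"][2],3),"w",s["width"].round(4),"tilt",T[:2,2].round(4))
                                                                                                                                                                                                                                                            ^^^^^^^^^^^^^^^^
AttributeError: 'float' object has no attribute 'round'
```

>>> {"api": "step_arm", "payload": {
  "moves": [0,-0.0035,-0.0008,0.0064,1,0.0001,-0.007,-0.0008,0.0127,1,0.0003,-0.0104,-0.0008,0.0191,1,0.0006,-0.0139,-0.0008,0.0255,1,0.0009,-0.0174,-0.0008,0.0318,1]
}}

```text
clock: 11.75
position: [0.5058, -0.1822, 0.1003]
ee_rot: [0.0, 0.859, 0.511, 0.0]
contact_force: [-2.8, 0.6, 6.6]
width: 0.0186
```

```bash
python3 -c "
from h import *
tq()"
```

```text
Traceback (most recent call last):
  File "h.py", line 36, in tq
    print("t",round(s["clock"],2),"yaw",round(np.degrees(np.arctan2(T[1,0],T[0,0])),2),"r",np.hypot(*p).round(4),"z",s["position"][2].round(4),"Ftool",f.round(1),"Mz",s["moment"][2].round(3),"torque@nut",round(p[0]*F[1]-p[1]*F[0]+s["moment"][2],3),"w",s["width"].round(4),"tilt",T[:2,2].round(4))
                                                                                                                                                                                                                                                            ^^^^^^^^^^^^^^^^
AttributeError: 'float' object has no attribute 'round'
```

```bash
sed -i 's/s\["width"\].round(4)/round(s["width"],4)/' h.py; python3 -c "
from h import *
tq();tq()"
```

```text
t 11.75 yaw 61.52 r 0.0863 z 0.1003 Ftool [-0.8 -2.8 -6.6] Mz 0.606 torque@nut 0.368 w 0.0186 tilt [ 0.0007 -0.0004]
t 11.75 yaw 61.52 r 0.0863 z 0.1003 Ftool [-0.8 -2.8 -6.6] Mz 0.606 torque@nut 0.368 w 0.0186 tilt [ 0.0007 -0.0004]
```

>>> {"api": "step_arm", "payload": {
  "moves": [0,-0.0035,0,0.0064,1,0.0001,-0.007,0,0.0127,1,0.0003,-0.0104,0,0.0191,1]
}}

```text
clock: 12.05
position: [0.5017, -0.1798, 0.1004]
ee_rot: [0.001, 0.874, 0.486, 0.0]
contact_force: [-2.6, 0.3, 5.5]
width: 0.0181
```

```bash
python3 -c "
from h import *
tq()"
```

```text
t 12.05 yaw 58.16 r 0.0864 z 0.1004 Ftool [-1.1 -2.4 -5.5] Mz 0.891 torque@nut 0.685 w 0.0181 tilt [ 0.0015 -0.0012]
```

>>> {"api": "step_arm", "payload": {
  "moves": [0,-0.003,0,0.0032,1,0,-0.0055,0,0.0064,1,0.0001,-0.009,0,0.0127,1]
}}

```text
clock: 12.35
position: [0.4986, -0.1779, 0.1004]
ee_rot: [0.002, 0.884, 0.468, 0.001]
contact_force: [-0.0, -0.6, 5.0]
width: 0.0181
```

```bash
python3 -c "
from h import *
tq()"
```

```text
t 12.35 yaw 55.86 r 0.0864 z 0.1004 Ftool [-0.5  0.4 -5. ] Mz 0.787 torque@nut 0.818 w 0.0181 tilt [ 0.003 -0.002]
```

>>> {"api": "step_arm", "payload": {
  "moves": [0,-0.0025,-0.0006,0.0032,1,0,-0.0045,-0.0012,0.0064,1]
}}

```text
clock: 12.55
position: [0.497, -0.1766, 0.1006]
ee_rot: [0.002, 0.888, 0.459, 0.001]
contact_force: [0.8, -1.1, 1.9]
width: 0.0185
```

```bash
python3 -c "
from h import *
tq();st()"
```

```text
t 12.55 yaw 54.63 r 0.0863 z 0.1006 Ftool [-0.4  1.3 -1.9] Mz 0.544 torque@nut 0.655 w 0.0185 tilt [ 0.0034 -0.0019]
t 12.55 p [ 0.497  -0.1766  0.1006] yaw 54.63 tilt [ 0.0034 -0.0019 -1.    ] F [ 0.83 -1.05  1.93] M [-0.071 -0.218  0.544] w 0.0185 q6 0.14
```

```bash
cat >> h.py <<'E'
def headang(f):
    "slope (deg) of block's handle-side edge in wrist picture"
    g=cv2.GaussianBlur(cv2.cvtColor(f,cv2.COLOR_BGR2GRAY),(3,3),0).astype(float);X=[];Y=[]
    for u in list(range(262,296))+list(range(356,390)):
        d=g[146:184,u]-g[149:187,u];X.append(u);Y.append(147.5+np.argmax(d))
    X=np.array(X);Y=np.array(Y);k=np.ones(len(X),bool)
    for _ in range(5):
        p=np.polyfit(X[k],Y[k],1);r=abs(np.polyval(p,X)-Y);k=r<max(1.2,np.median(r)*2)
    print("head edge deg",np.degrees(np.arctan(p[0])).round(2),"row",np.polyval(p,325).round(1),"n",k.sum(),"med",np.median(r[k]).round(2))
E
python3 - <<'E'
from h import *
for t in("w2","w3","w4"): headang(load(t)[0])
headang(save("wrist","t1")[0]);tq()
E
```

```text
head edge deg 0.0 row 159.6 n 60 med 3.07
head edge deg -0.09 row 162.8 n 42 med 0.32
head edge deg 0.58 row 164.4 n 55 med 1.77
head edge deg 1.4 row 164.7 n 37 med 0.23
t 12.6 yaw 54.59 r 0.0864 z 0.1006 Ftool [-0.7  1.8 -3.5] Mz 0.488 torque@nut 0.646 w 0.0182 tilt [ 0.0032 -0.0017]
```

>>> {"api": "step_arm", "payload": {
  "moves": [0,-0.002,0,0.0032,1,0,-0.0045,0,0.0064,1]
}}

```text
clock: 12.8
position: [0.4953, -0.1755, 0.1005]
ee_rot: [0.002, 0.893, 0.449, 0.001]
contact_force: [2.9, -2.6, 3.4]
width: 0.0183
```

```bash
python3 - <<'E'
from h import *
headang(save("wrist","t2")[0]);tq()
E
```

```text
head edge deg 0.55 row 164.0 n 42 med 0.09
t 12.85 yaw 53.37 r 0.0864 z 0.1005 Ftool [-0.5  3.5 -3.5] Mz 0.43 torque@nut 0.731 w 0.0184 tilt [ 0.0036 -0.0018]
```

>>> {"api": "step_arm", "payload": {
  "moves": [0,-0.0018,0,0.0032,1,0,-0.0037,0,0.0064,1,0.0001,-0.0056,0,0.0095,1]
}}

```text
clock: 13.15
position: [0.493, -0.1737, 0.1005]
ee_rot: [0.002, 0.9, 0.436, 0.001]
contact_force: [4.2, -3.7, 4.3]
width: 0.0184
```

```bash
python3 - <<'E'
from h import *
headang(save("wrist","t3")[0]);tq()
E
```

```text
head edge deg -2.5 row 162.9 n 59 med 0.24
t 13.2 yaw 51.63 r 0.0865 z 0.1005 Ftool [ 0.6  5.9 -4.2] Mz 0.193 torque@nut 0.7 w 0.0184 tilt [ 0.0035 -0.0016]
```

```bash
cat >> h.py <<'E'
def shaft(f):
    s=f.astype(int);g=cv2.GaussianBlur(cv2.cvtColor(f,cv2.COLOR_BGR2HSV)[:,:,1],(3,3),0).astype(float)
    V=[];C=[]
    for v in range(215,272,2):
        d=np.abs(np.gradient(g[v]));l=290+np.argmax(d[290:318]);r=332+np.argmax(d[332:362]);V.append(v);C.append((l+r)/2)
    p=np.polyfit(V,C,1);p=np.polyfit(np.array(V)[abs(np.polyval(p,V)-C)<2],np.array(C)[abs(np.polyval(p,V)-C)<2],1)
    print("shaft deg",np.degrees(np.arctan(p[0])).round(2),"col@165",np.polyval(p,165).round(1))
E
python3 - <<'E'
from h import *
L=[]
for t in("w3","w4","t1","t2","t3"):
    f=load(t)[0];headang(f);shaft(f);L.append(f[120:300,225:425])
cv2.imwrite("pics/tt.png",np.vstack([np.hstack([cv2.resize(x,(400,300)) for x in (L[0],L[2])]),np.hstack([cv2.resize(x,(400,300)) for x in L[3:]])]))
E
```

```text
head edge deg -0.09 row 162.8 n 42 med 0.32
shaft deg 0.3 col@165 324.6
head edge deg 0.58 row 164.4 n 55 med 1.77
shaft deg 0.37 col@165 324.5
head edge deg 1.4 row 164.7 n 37 med 0.23
shaft deg 0.89 col@165 323.0
head edge deg 0.55 row 164.0 n 42 med 0.09
shaft deg 1.03 col@165 323.1
head edge deg -2.5 row 162.9 n 59 med 0.24
shaft deg 0.1 col@165 324.8
```

View pics/tt.png

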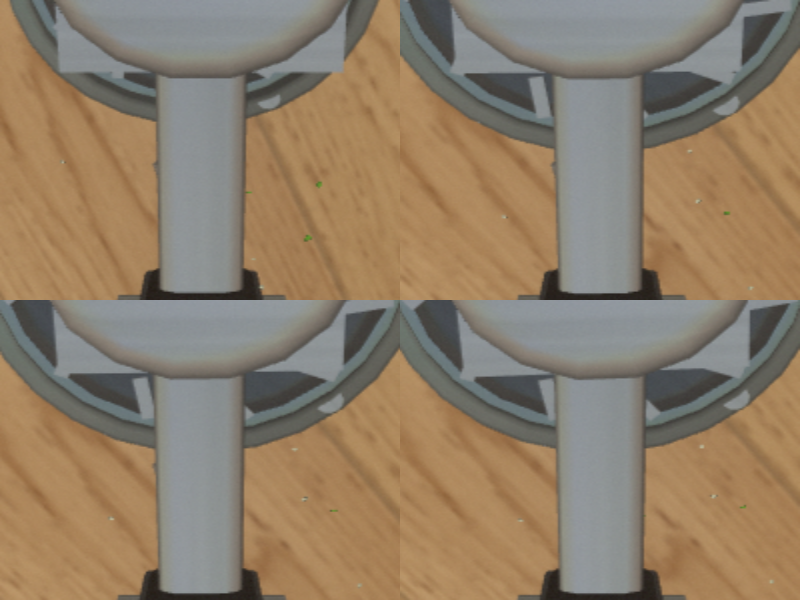

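In t3 the head edge has turned about 2.6° counter-clockwise relative to the shaft, and torque has levelled off near 0.7. The wrench may be starting to break over, so I'll take one more small step to confirm.

>>> {"api": "step_arm", "payload": {
  "moves": [0,-0.0018,0,0.0032,1,0,-0.0035,0,0.0064,1]
}}

```text
clock: 13.4
position: [0.4916, -0.1726, 0.1005]
ee_rot: [0.001, 0.905, 0.426, 0.001]
contact_force: [3.9, -3.0, 3.4]
width: 0.018
```

```bash
python3 - <<'E'
from h import *
tq();f=save("wrist","t4")[0];headang(f);shaft(f);tq()
E
```

```text
t 13.4 yaw 50.49 r 0.0865 z 0.1005 Ftool [ 0.2  5.  -3.4] Mz 0.187 torque@nut 0.615 w 0.018 tilt [ 0.0034 -0.0015]
head edge deg -3.63 row 163.1 n 58 med 0.29
shaft deg 0.06 col@165 324.9
t 13.45 yaw 50.47 r 0.0865 z 0.1005 Ftool [ 0.1  5.7 -3.6] Mz 0.133 torque@nut 0.627 w 0.018 tilt [ 0.0035 -0.0015]
```

>>> {"api": "step_arm", "payload": {
  "moves": [0,-0.0018,0,0.0032,1,0,-0.0035,0,0.0064,1,0.0001,-0.0053,0,0.0095,1]
}}

```text
clock: 13.75
position: [0.4896, -0.1709, 0.1004]
ee_rot: [0.001, 0.911, 0.413, 0.001]
contact_force: [5.0, -3.5, 3.7]
width: 0.0187
```

```bash
python3 - <<'E'
from h import *
tq();f=save("wrist","t5")[0];headang(f);shaft(f);tq()
E
```

```text
t 13.75 yaw 48.76 r 0.0866 z 0.1004 Ftool [ 0.7  6.1 -3.7] Mz 0.078 torque@nut 0.601 w 0.0187 tilt [ 0.0034 -0.0014]
head edge deg -5.45 row 163.2 n 54 med 0.29
shaft deg 0.07 col@165 325.0
t 13.8 yaw 48.74 r 0.0866 z 0.1005 Ftool [ 0.3  5.9 -3.8] Mz 0.084 torque@nut 0.591 w 0.0185 tilt [ 0.0034 -0.0015]
```

The head stays still while the handle hinges, now about 0.095 rad, and torque is falling (0.82 to 0.59). One last tiny step will make the break-over unambiguous, well short of the 0.25 rad stop. Then I'll ease off.

>>> {"api": "step_arm", "payload": {
  "moves": [0,-0.0018,0,0.0032,1,0,-0.0044,0,0.008,1]
}}

```text
clock: 14.0
position: [0.4879, -0.1694, 0.1004]
ee_rot: [0.001, 0.916, 0.401, 0.001]
contact_force: [4.3, -3.2, 5.0]
width: 0.0184
```

```bash
python3 - <<'E'
from h import *
tq();f=save("wrist","t6")[0];headang(f);shaft(f);tq()
E
```

```text
t 14.0 yaw 47.3 r 0.0866 z 0.1004 Ftool [ 0.5  5.4 -4.9] Mz 0.035 torque@nut 0.498 w 0.0184 tilt [ 0.0033 -0.0013]
head edge deg -7.07 row 163.4 n 52 med 0.28
shaft deg -0.04 col@165 325.3
t 14.05 yaw 47.26 r 0.0866 z 0.1004 Ftool [-0.1  5.2 -3.9] Mz 0.039 torque@nut 0.488 w 0.0183 tilt [ 0.0034 -0.0012]
```

The click is confirmed: torque is down to 0.49, the hinge is at about 0.12 rad, and the head didn't move. I'll stop and ease back.

>>> {"api": "step_arm", "payload": {
  "moves": [0.0001,0.0052,0,-0.0095,1,0.0003,0.0104,0,-0.019,1,0.0007,0.0156,0,-0.0286,1,0.0012,0.0208,0,-0.0382,1,0.002,0.026,0,-0.0477,1]
}}

```text
clock: 14.55
position: [0.4975, -0.1771, 0.1003]
ee_rot: [0.0, 0.883, 0.469, 0.001]
contact_force: [1.7, -2.8, 6.7]
width: 0.0182
```

```bash
python3 - <<'E'
from h import *
tq();f=save("wrist","t7")[0];headang(f);shaft(f)
E
```

```text
t 14.55 yaw 55.92 r 0.0864 z 0.1003 Ftool [-1.3  2.9 -6.7] Mz -0.361 torque@nut -0.104 w 0.0182 tilt [ 0.0018 -0.0001]
head edge deg 2.25 row 164.4 n 41 med 0.37
shaft deg -0.06 col@165 325.6
```

>>> {"api": "step_arm", "payload": {
  "moves": [0,0.001,0,0.003,1,0,0.0015,0,0.006,1,0,0.0015,0,0.006,1]
}}

```text
clock: 14.9
position: [0.4969, -0.1767, 0.1003]
ee_rot: [-0.001, 0.888, 0.461, 0.0]
contact_force: [0.2, -0.9, 7.7]
width: 0.0182
```

```bash
python3 - <<'E'
from h import *
tq();st()
E
```

```text
t 14.9 yaw 54.85 r 0.0864 z 0.1003 Ftool [-0.7  0.7 -7.7] Mz 0.192 torque@nut 0.25 w 0.0182 tilt [-0.0005  0.0011]
t 14.9 p [ 0.4969 -0.1767  0.1003] yaw 54.85 tilt [-5.0e-04  1.1e-03 -1.0e+00] F [ 0.15 -0.94  7.7 ] M [ 0.05  -0.397  0.192] w 0.0182 q6 0.14
```

>>> {"api": "step_arm", "payload": {
  "moves": [0,0,0,-0.0025,1,0,0,0,-0.0025,1],
  "force": 20
}}

```text
clock: 15.1
position: [0.4971, -0.1768, 0.1003]
ee_rot: [-0.0, 0.886, 0.464, 0.0]
contact_force: [1.2, -2.0, 6.8]
width: 0.0185
```

>>> {"api": "step_arm", "payload": {
  "moves": [0,0,0,0,0,0,0,0,0,-0.5,0,0,0,0,-1,0,0,0,0,-1,0,0,0,0,-1]
}}

```text
clock: 15.6
position: [0.4969, -0.1769, 0.0995]
ee_rot: [-0.001, 0.885, 0.465, -0.0]
contact_force: [0.4, 0.1, 0.4]
width: 0.0853
```

```bash
python3 - <<'E'
from h import *
st();f=save("wrist","t8")[0];headang(f);shaft(f)
E
```

```text
t 15.6 p [ 0.4969 -0.1769  0.0995] yaw 55.4 tilt [-1.1e-03  6.0e-04 -1.0e+00] F [0.37 0.08 0.37] M [-0.003  0.042  0.022] w 0.0853 q6 0.13
head edge deg 1.71 row 163.9 n 41 med 0.28
shaft deg 0.59 col@165 325.6
```

Released, with no contact force left. I'll retract straight up and check.

>>> {"api": "step_arm", "payload": {
  "moves": [0,0,-0.04,0,-1,0,0,-0.1,0,-1,0,0,-0.18,0,-1,0,0,-0.26,0,-1,0,0,-0.3,0,-1]
}}

```text
clock: 16.15
position: [0.4985, -0.1777, 0.2536]
ee_rot: [0.002, 0.885, 0.465, 0.002]
contact_force: [0.3, 0.2, -0.6]
width: 0.0854
```

>>> {"api": "step_arm", "payload": {
  "moves": [-0.06,0,0,0,-1,-0.12,0,0,0,-1,-0.2,0,0,0,-1,-0.2,0,0,0,-1]
}}

```text
clock: 16.55
position: [0.4383, -0.2626, 0.2499]
ee_rot: [0.001, 0.886, 0.463, -0.001]
contact_force: [0.8, -0.3, 0.3]
width: 0.0854
```

```bash
python3 - <<'E'
from h import *
st();b=save("scene","s9")[0];w=save("wrist","w9")[0];t=save("top","top9")[0]
b=cv2.resize(b[200:320,300:460],(400,300),interpolation=cv2.INTER_CUBIC)
cv2.imwrite("pics/m9.png",np.vstack([np.hstack([b,cv2.resize(w,(400,300))]),cv2.resize(t[100:390,110:640],(800,300))]))
E
```

```text
t 16.55 p [ 0.4383 -0.2626  0.2499] yaw 55.16 tilt [-0.0017 -0.0022 -1.    ] F [ 0.81 -0.32  0.33] M [0.036 0.003 0.015] w 0.0854 q6 -0.07
```

View pics/m9.png

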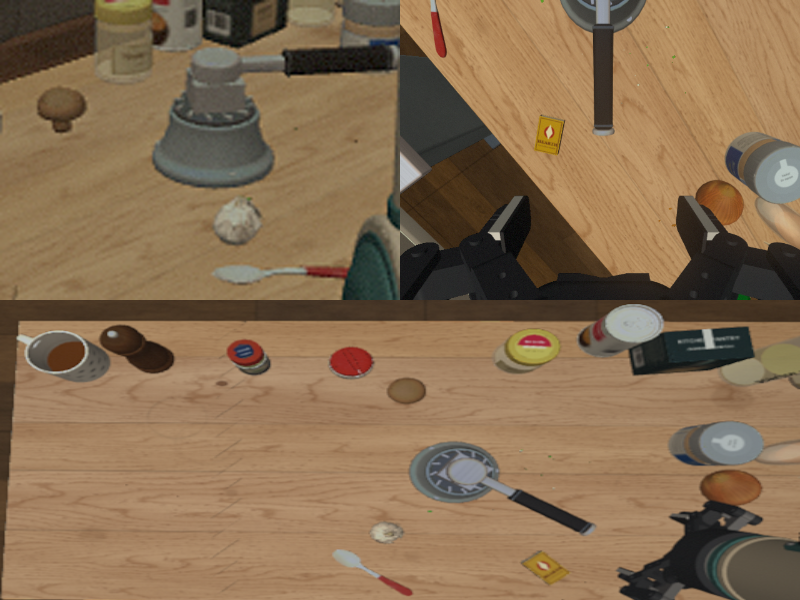

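The wrench sits level with its head down on the ring. The garlic, timer and jars haven't moved, and the gripper is clear. Handing in.

```bash
python3 -c "
from h import *
st();print(job.sign_off())"
```

```text
t 16.7 p [ 0.4406 -0.2591  0.2498] yaw 55.36 tilt [ 2.e-04  9.e-04 -1.e+00] F [ 0.27 -0.25  0.31] M [0.038 0.007 0.009] w 0.0854 q6 -0.06
the job is handed in; nothing more can be done
None
```

The nut is tightened to the click and the wrench is left sitting fully down on it. I handed the job in at 16.7 s, with the gripper open and clear.

- **Seating:** I gripped the wrench about 87 mm from the socket axis and lowered it onto the nut. It stopped on the ring at a TCP height of 0.1003 m; I had predicted 0.100 m.
- **Click:** Turning clockwise, the measured torque peaked at about 0.7–0.8 N m. It then fell to 0.49 N m while the head stayed still and the handle hinged about 0.12 rad. I stopped there, well short of the 0.25 rad hard stop, then eased back until the torque was small and let go.
- **Last checks:** The final pictures show the wrench level with its head on the ring. By eye, the garlic, timer and jars are where they were.

**Less certain:**
- **Nut travel:** I estimate the nut turned only about 0.2 rad before the click, a little under the 0.3 rad expected.
- **Torque readings:** They were off by up to about 0.2 N m because of sideways load in the grip. One reading of 0.82 N m came before any break-over showed, so I judged the click from the drop in torque together with the hinge angle in the wrist pictures.
- **After the first sign:** I took three more small steps, about 0.08 rad in all, to be sure it had clicked.

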